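Wind down the wing screw of a repair press

TASK

The little wooden shopfront standing in the small repair press has to be clamped while its repair sets. Push the wings of the press's wing screw round with the fingertips, clockwise seen from above, stroke after stroke, until its collar is right down on the press arm and the screw stops. Only push the wings, never pinch them; keep the miniature where it stands and leave the other things on the counter alone.

Things in the scene. Friction and masses are not known exactly. Their poses are not given: they have to be found in the camera images.
- press: Dark steel C-shaped repair press, fixed. Origin on the counter under the vertical screw axis. Base plate 130 (x) by 150 (y -87 to +63) by 12 mm. Column on its -y side: x -18 to 18, y -70 to -44, 150 mm high, higher than the wings: no finger passes between it and the screw; the other sides are open. Arm: from the column to y +38, 36 mm wide, underside 84, top 106 mm above the counter.
- screw (a joint): Angle (rad) the wing screw still has to go: 0 = collar seated on the arm, a hard stop. Starts at 5.5 to 10.5 (about 0.9 to 1.7 turns), falls when turned clockwise seen from above. The screw sinks 5 mm a turn with its wings, turns with 1 to 2 N at the wings and stays where it is left.
- wings (a point): On the screw axis at mid-height of the wings (130 mm above the counter when seated, 4 to 8.5 mm more at the start). x runs along the wings and turns with the screw. Steel: collar diameter 23, hub 18, and two upright flat round ears, 6 mm thick, 24 mm in diameter, centred 26 mm from the axis on +x and -x at this height; 76 mm over both.
- wing_back: The rear half (3 mm thick) of both ears, on the side that is pushed for a clockwise turn: at +y of the +x ear, at -y of the -x ear (axes as wings). Origin on the screw axis, 24 mm below wings.
- wing_front: The forward half (3 mm thick, 19 mm in diameter) of both ears, on the side that leads in a clockwise turn. Origin as wing_back.
- pad: Round rubber pad (diameter 26, 7 mm thick) on a springy foot below the screw; it sinks with the screw, does not turn, meets the roof about 2.5 rad before the stop and then presses on it with 4 to 8 N. Origin: centre of its underside.
- miniature: Loose brick-fronted miniature building with a flat roof, 38 by 54 by 46 mm high, 70 g, standing on the press's base plate (12 mm high) under the pad. Origin: centre of its underside.
- shop_spare: Bystander: loose pale wooden miniature building, 34 by 64 by 50 mm high.
- shop_tall: Bystander: loose narrow miniature building, 34 by 38 by 66 mm high.
- glue: Bystander: small bottle, diameter 34, 85 mm high, standing near the press.
- ringbox: Bystander: small closed ring box, 51 by 51 by 37 mm high, near the press.
- brush: Bystander: brush lying on the counter.
- driver: Bystander: screwdriver, 140 mm long, lying on the counter.
- dish: Bystander: small white dish, diameter 70, 22 mm high.
Mind the look-alikes: they are no part of the job. What is shaped like the miniature but red is not meant.

How it is judged:
By the outcome, as a careful person would: the job done as asked, in the order asked, and still so for the second after the job is handed in, with the robot touching nothing.
It also fails if it takes over 56 s, if anything falls off the work surface, if the arm or the gripper's body presses on something with over 40 N, if the wrist force passes 120 N, or if a joint passes its speed limit or range.

ROBOT

A 6-joint arm with a two-finger parallel gripper is mounted at the origin on the work surface. World frame = base frame: x ahead of the robot, y to its left, z up, the work surface at z = 0. Lengths are in mm, angles in rad, forces in N, time in s.
With the tool pointing down it reaches from about 325 to 1000 mm from the base axis. Payload 5.1 kg.
Tool frame: the origin (TCP) lies midway between the tips of the shut fingers; the grasp point (between the pads) lies 19 mm behind it (ctrl.grip_depth is the distance from the TCP to the grasp point, in mm); z points along the fingers, y is the direction in which the jaws open and shut (so a half turn about z gives the same grasp; the last joint's range is limited). The gripper opens to 85 mm and grips with 20 to 120 N. Pads are 22 mm wide; open, the fingers measure 114 mm over their backs; the gripper's body (76 mm by 85 mm) begins 54 mm behind the grasp point. The pads swing forward as they close: fully open they stand 13 mm farther back than shut.
Start: joints at [-1.412, 0.124, 1.65, -0, 1.367, -0.083], TCP at [155.61, -631.086, 208.322] pointing down, gripper open.
Joint ranges: [-2.61, 2.61], [-1.02, 2.33], [0.03, 2.71], [-1.35, 4.49], [0.32, 2.68], [-2.91, 2.91]. Speed limits (rad/s): [2.57, 2.57, 3.14, 3.14, 3.14, 3.14].

INTERFACE

Orientations are given as [roll, pitch, yaw] about the fixed x, y, z axes, in that order (R = Rz(yaw) Ry(pitch) Rx(roll)).
In Python, from station import ctrl gives the robot as it stands.
- The arm moves only by the shell command python3 -m creep 'ROWS' [FORCE]. ROWS is JSON, a list of rows, each an object of numbers: "x", "y", "z": the shift along the tool's x, y, z in cm; "twist": the turn about the tool's z in degrees; "fingers": the closure, from -1 (fully open) to 1 (shut). A call has exactly 10 rows; each row is the pose to reach, as a shift and turn from the pose commanded when the call began, along the tool's axes at that moment; what a row does not reach only later rows make up. A row lasts 1/8 s, in which the tool goes at most 62.5 mm and 10.7 degrees, less where a joint would pass 70% of its speed; a pose out of reach is approached as far as the arm can. A call with a gripper value outside its range is refused whole. The fingers move at their own pace and stop on an object; FORCE is the grip in N (left out, the last holds). Time passes only in rows, so rows that repeat a pose let the fingers close, or fill a call up. It gives the time, the measured TCP pose, the force and the opening at its end, in the units of the state.
- ctrl.sense(): the state, without advancing time (a new reading comes with each control period).
- ctrl.get_image(name): name is "scene" or "top" or "wrist"; returns a dict with "img" (480x640x3 uint8, red, green, blue), "fx", "fy", "cx", "cy" (pixels), "R" (3x3) and "t" (3): a world point X has camera coordinates R X + t; the wrist camera has in their place "hand_eye" (4x4, takes a point from camera to tool coordinates, whose origin is the TCP and whose axes are the flange's). Camera axes: x right, y down, z forward; pixel columns grow to the right and rows downward; lengths in mm; the calibration is good to about 2 mm. A picture is of the moment at which its call begins: read the wrist's pose just before it. There is no depth.
- ctrl.close_job(): hands the job in, once; it reports no verdict.
The state is a dict: "time_s": time; "joint_pos": joint angles; "joint_vel": joint speeds; "joint_torque": joint torques, N m; "ee_pos": TCP position; "orientation": TCP orientation; "contact_force": force on the tool from outside, world axes, zero at the start; "ft_torque": the same for the moment, N m; "width": opening from 0.0 (shut) to 1.0 (fully open).
Only numpy, scipy, OpenCV 4.12 (cv2) and the standard library are available. Lean on these libraries where they do the work, as an engineer would, in place of code of your own. Each camera call takes 0.05 s, during which the arm holds its last target.

## Working session

There is one attempt and no reset: what is moved stays moved. The work goes in short steps, Python scripts to look and compute and a shell command to move; the robot and the scene stay as the last step left them, time stands still between calls to the robot, and variables do not carry over. Pictures are saved under pics/ and viewed, and the job is handed in when it is done.

```bash
ls; mkdir -p pics
python3 - <<'E'
from station import ctrl
import cv2
print(ctrl.sense())
for n in ["scene","top","wrist"]:
    d=ctrl.get_image(n); cv2.imwrite(f"pics/{n}0.png",d["img"][:,:,::-1])
    print(n,{k:v for k,v in d.items() if k!="img"})
E
```

```text
pics
{'time_s': 0.0, 'joint_pos': array([-1.41163344e+00,  1.24511784e-01,  1.65167448e+00,  6.69868356e-06,
        1.36749198e+00, -8.25903988e-02]), 'joint_vel': array([1.88627118e-03, 5.83514508e-05, 3.42336776e-04, 1.85678534e-04,
       3.95298304e-04, 6.01057223e-04]), 'joint_torque': array([-1.94911379e-03, -4.23613501e+01, -3.65455842e+01, -1.88332388e-04,
        7.02600679e-03,  8.41833355e-06]), 'ee_pos': array([ 155.4887702 , -630.45233359,  207.04846127]), 'orientation': array([-3.13951471e+00, -1.78589368e-04,  2.41751741e-01]), 'contact_force': array([ 0.36359699,  0.65889471, -0.07468567]), 'ft_torque': array([0.0084703 , 0.01637348, 0.00578222]), 'width': 1.0015349396775783}
scene {'fx': 445.4036615208515, 'fy': 445.4036615208515, 'cx': 318.47885230822817, 'cy': 240.1571259282266, 'R': array([[ 0.53758047,  0.84316427,  0.00901335],
       [ 0.61292368, -0.38339927, -0.69089041],
       [-0.5790784 ,  0.37693369, -0.72290331]]), 't': array([-272.43716395, -292.52959298, 1400.2884056 ])}
top {'fx': 490.3348173715888, 'fy': 490.3348173715888, 'cx': 319.91157423999994, 'cy': 241.74937130739553, 'R': array([[ 1.82677302e-05, -9.99726862e-01,  2.33709576e-02],
       [-9.97022601e-01, -1.82033989e-03, -7.70883835e-02],
       [ 7.71098708e-02, -2.32999647e-02, -9.96750309e-01]]), 't': array([ -42.83679497,  565.68714108, 1105.24428863])}
wrist {'fx': 391.53296844040847, 'fy': 391.53296844040847, 'cx': 313.5779153696866, 'cy': 235.82503508257813, 'hand_eye': array([[-1.31700542e-03, -9.57880374e-01, -2.87164508e-01,
         7.24338932e+01],
       [ 9.99998871e-01, -1.46920514e-03,  3.14519508e-04,
         1.84102416e-01],
       [-7.23175635e-04, -2.87163769e-01,  9.57881228e-01,
        -1.66171377e+02],
       [ 0.00000000e+00,  0.00000000e+00,  0.00000000e+00,
         1.00000000e+00]])}
```

View pics/scene0.png

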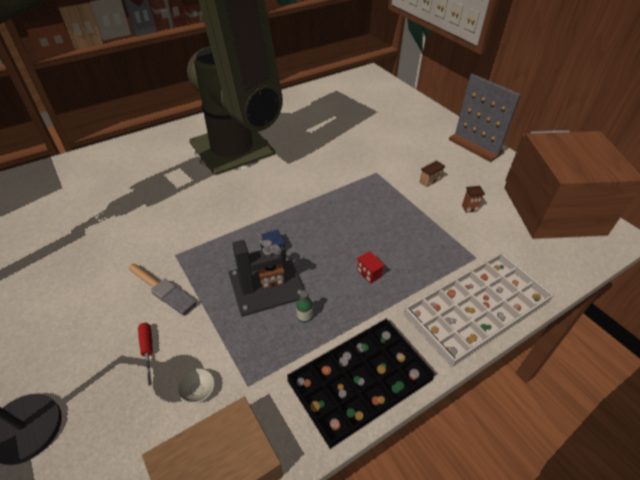

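View pics/top0.png

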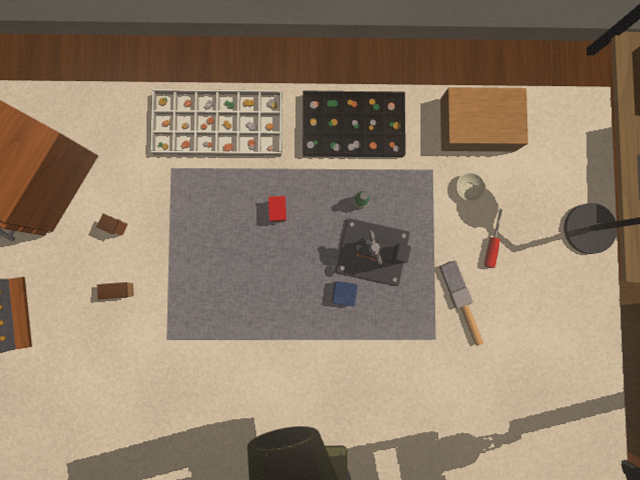

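View pics/wrist0.png

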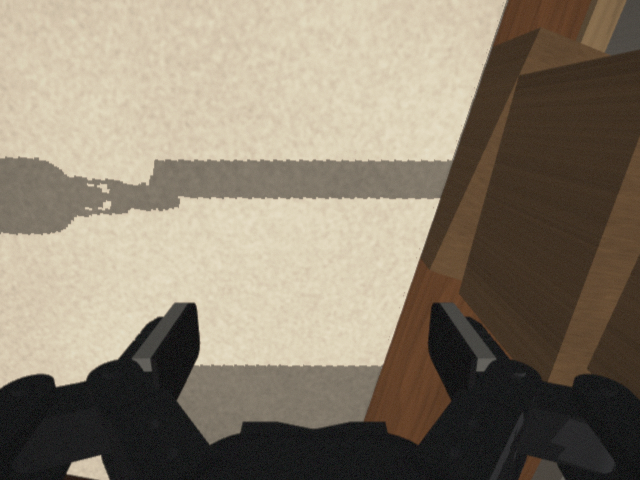

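Run:
```python
import cv2
a=cv2.imread("pics/top0.png")[200:310,310:440]; cv2.imwrite("pics/topc.png",cv2.resize(a,None,fx=6,fy=5.45,interpolation=cv2.INTER_CUBIC))
a=cv2.imread("pics/scene0.png")[220:330,210:340]; cv2.imwrite("pics/scenec.png",cv2.resize(a,None,fx=6,fy=5.45,interpolation=cv2.INTER_CUBIC))
```

```text
(no output)
```

View pics/topc.png

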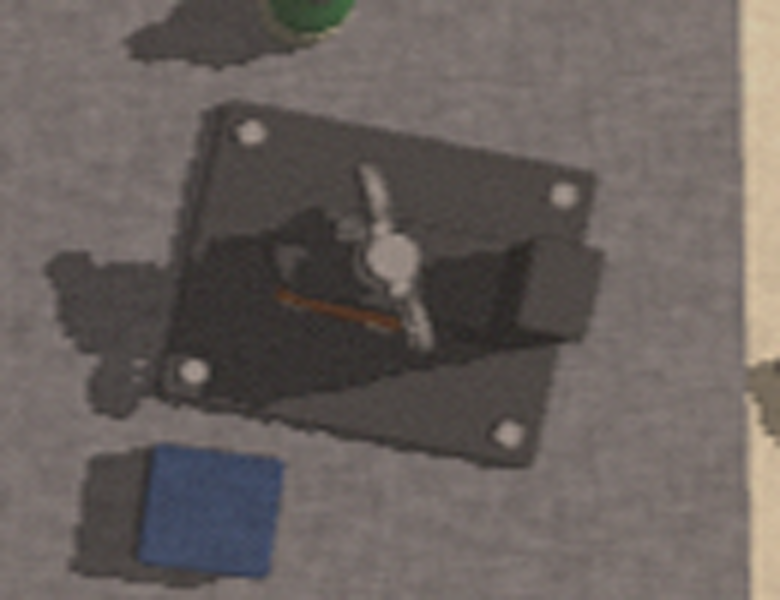

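View pics/scenec.png

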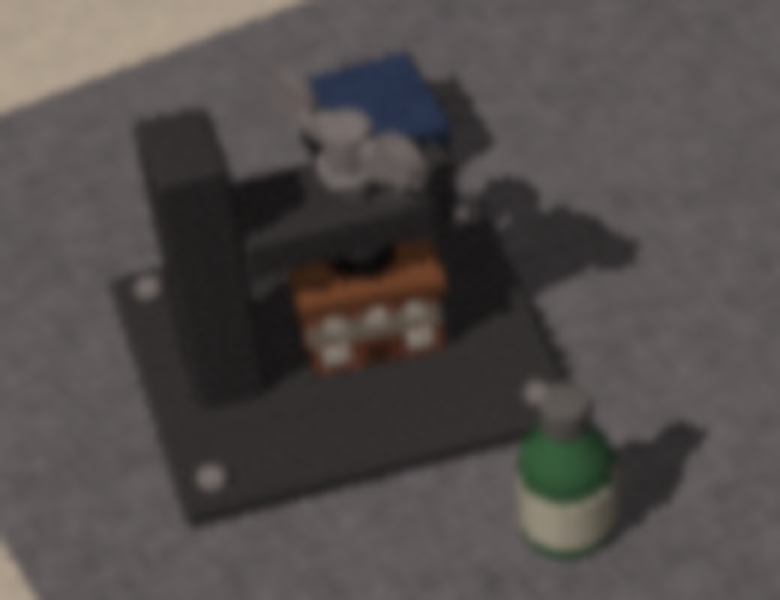

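```bash
cat > h.py <<'E'
import numpy as np
from station import ctrl
def ray(d,u,v,z):
    R,t=np.array(d["R"]),np.array(d["t"]); c=-R.T@t
    r=R.T@np.array([(u-d["cx"])/d["fx"],(v-d["cy"])/d["fy"],1]); return c+r*(z-c[2])/r[2]
def camw(d,s):  # wrist camera world pose from state
    from scipy.spatial.transform import Rotation as Ro
    T=np.eye(4);T[:3,:3]=Ro.from_euler('xyz',s["orientation"]).as_matrix();T[:3,3]=s["ee_pos"]
    W=np.linalg.inv(T@np.array(d["hand_eye"])); d["R"]=W[:3,:3];d["t"]=W[:3,3]; return d
E
python3 - <<'E'
from h import *
d=ctrl.get_image("top")
P=lambda u,v,z:ray(d,310+u/6,200+v/5.45,z)[:2].round(1)
C=[P(*q,12) for q in [(222,103),(595,173),(530,467),(165,400)]]
for c in C: print(c)
print([np.linalg.norm(C[i]-C[(i+1)%4]).round(1) for i in range(4)])
a=(C[0]+C[3])/2;b=(C[1]+C[2])/2; y=(a-b)/np.linalg.norm(a-b); m=(a+b)/2
print("ydir",y,"yaw",np.degrees(np.arctan2(-y[0],y[1])),"axis",m+12*y)
for z in(138,142,146):print("hub",z,P(393,258,z))
for z in(136,):print("ears",P(368,165,z),P(428,350,z),P(398,258,z))
print("col top",[P(*q,150) for q in [(535,233),(605,255),(580,343),(520,330)]])
print("ringbox",P(215,510,37),"glue",P(312,0,80))
E
```

```text
[ 620.1 -105.7]
[ 590.3 -251. ]
[ 464.9 -224. ]
[493.2 -83.2]
[np.float64(148.3), np.float64(128.3), np.float64(143.6), np.float64(128.9)]
ydir [0.19901366 0.97999672] yaw -11.479286696564918 axis [ 544.51316396 -154.21503942]
hub 138 [ 545.4 -154.5]
hub 142 [ 545.1 -154. ]
hub 146 [ 544.9 -153.4]
ears [ 581.  -146.4] [ 510.6 -166.6] [ 545.5 -156.5]
col top [array([ 554.1, -201.5]), array([ 545.8, -225.4]), array([ 512.8, -216.4]), array([ 517.7, -195.9])]
ringbox [ 447.5 -100.4] glue [ 653.6 -133.6]
```

Run:
```python
from h import *
y=.2418; dx,dy=545-155.6,-154.3+631.1
print((np.cos(y)*dx+np.sin(y)*dy)/10,(np.sin(y)*dx-np.cos(y)*dy)/10)
```

```text
49.224185355397445 -36.968710771373615
```

```bash
python3 -m creep '[{"x":2,"y":-1.5,"z":-2,"twist":-8,"fingers":0.2},{"x":6,"y":-4.5,"z":-4,"twist":-18,"fingers":0.2},{"x":10,"y":-7.5,"z":-4,"twist":-28,"fingers":0.2},{"x":14.6,"y":-11,"z":-4,"twist":-38,"fingers":0.2},{"x":19.2,"y":-14.5,"z":-4,"twist":-48,"fingers":0.2},{"x":24,"y":-18,"z":-4,"twist":-58,"fingers":0.2},{"x":28.6,"y":-21.5,"z":-4,"twist":-68,"fingers":0.2},{"x":33,"y":-25,"z":-4,"twist":-78,"fingers":0.2},{"x":37,"y":-28,"z":-4,"twist":-88,"fingers":0.2},{"x":40,"y":-30,"z":-4,"twist":-98,"fingers":0.2}]' 30
python3 - <<'E'
from h import *
s=ctrl.sense();print(s["joint_pos"].round(3),s["width"],s["ee_pos"],s["orientation"])
y=s["orientation"][2]; dx,dy=np.array([545,-154.3])-s["ee_pos"][:2]
print(y,np.degrees(y),(np.cos(y)*dx+np.sin(y)*dy)/10,(np.sin(y)*dx-np.cos(y)*dy)/10)
E
```

```text
time_s: 1.45
ee_pos: [473.1, -242.1, 248.3]
orientation: [3.141, 0.0, 1.96]
contact_force: [0.3, 0.1, -1.5]
width: 0.398
[-0.574 -0.163  1.866  0.     1.439 -0.963] 0.39823973420237535 [ 473.06464922 -242.09985194  248.26814894] [3.14146641e+00 6.06226537e-06 1.95950509e+00]
1.9595050860974288 112.27137136780168 5.398685978248416 9.984451744062344
```

```bash
python3 -m creep '[{"x":0.8,"y":1.5,"z":0,"twist":-10,"fingers":0.2},{"x":2,"y":4,"z":0,"twist":-20,"fingers":0.2},{"x":3.5,"y":6.5,"z":0,"twist":-30,"fingers":0.2},{"x":5,"y":9,"z":0,"twist":-40,"fingers":0.2},{"x":5.4,"y":10,"z":0,"twist":-50,"fingers":0.2},{"x":5.4,"y":10,"z":0,"twist":-60,"fingers":0.2},{"x":5.4,"y":10,"z":0,"twist":-70,"fingers":0.2},{"x":5.4,"y":10,"z":0,"twist":-80,"fingers":0.2},{"x":5.4,"y":10,"z":0,"twist":-90,"fingers":0.2},{"x":5.4,"y":10,"z":0,"twist":-94,"fingers":0.2}]'
python3 - <<'E'
from h import *
import cv2
s=ctrl.sense();print(s["joint_pos"].round(3),s["ee_pos"],s["orientation"])
d=camw(ctrl.get_image("wrist"),s)
im=d["img"][:,:,::-1].copy()
for z in (138,150):
    c=d["R"]@np.array([545,-154.3,z])+d["t"]; p=(c[:2]/c[2]*d["fx"]+[d["cx"],d["cy"]]);print(z,p)
cv2.imwrite("pics/w1.png",im)
np.savez("w1",R=d["R"],t=d["t"])
E
```

```text
time_s: 2.7
ee_pos: [544.7, -156.6, 248.0]
orientation: [3.141, -0.0, -2.687]
contact_force: [0.2, 0.3, -0.9]
width: 0.4
[-0.375 -0.081  1.792 -0.     1.431 -2.4  ] [ 544.68039868 -156.60953524  248.032857  ] [ 3.14123338e+00 -3.49738781e-04 -2.68743941e+00]
138 [316.62266341 225.90645828]
150 [316.74568877 230.38306003]
```

View pics/w1.png

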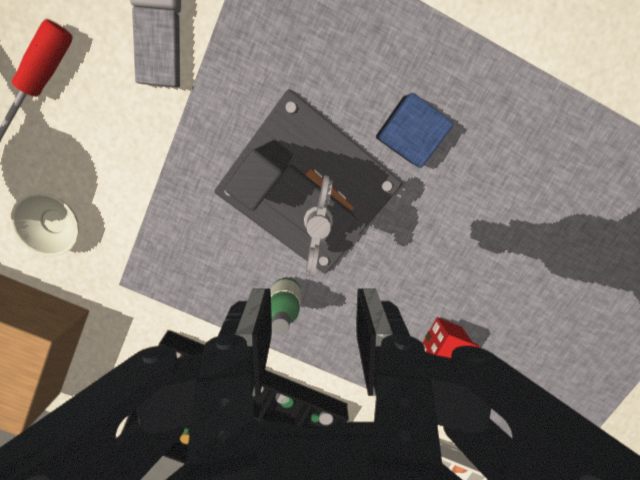

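Run:
```python
import cv2
a=cv2.imread("pics/w1.png")[160:290,250:390]; cv2.imwrite("pics/w1c.png",cv2.resize(a,None,fx=4.5,fy=4.5,interpolation=cv2.INTER_CUBIC))
```

```text
(no output)
```

View pics/w1c.png

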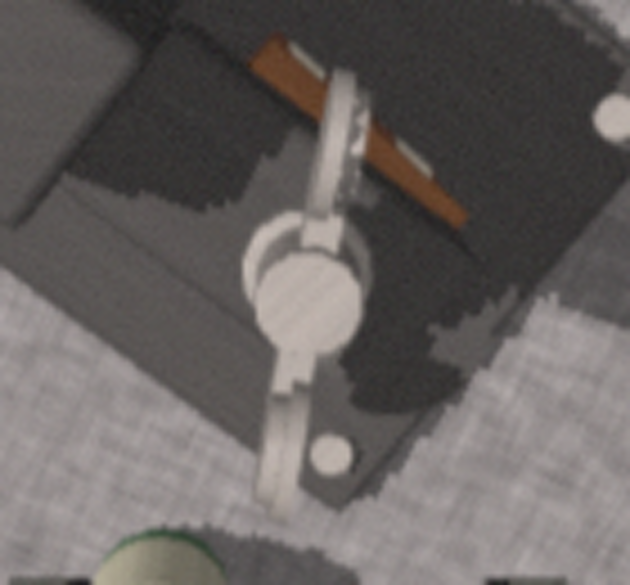

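Run:
```python
from h import *
w=np.load("w1.npz"); d=dict(R=w["R"],t=w["t"],fx=391.53,fy=391.53,cx=313.58,cy=235.83)
P=lambda u,v,z:ray(d,250+u/4.5,160+v/4.5,z)[:2]
for z in(138,143,148):print(P(309,304,z).round(1))
a,b=P(345,78,138),P(277,500,138);print(a,b,(a+b)/2,np.linalg.norm(a-b),np.degrees(np.arctan2(*(b-a)[::-1])))
```

```text
[ 545.5 -152.4]
[ 544.3 -153.1]
[ 543.  -153.7]
[ 510.04926222 -163.52217337] [ 578.49341638 -142.18107883] [ 544.2713393 -152.8516261] 71.69410405229235 17.317636692209643
```

```bash
python3 -m creep '[{"x":-0.1,"y":0.2,"z":1,"twist":0,"fingers":0.2},{"x":-0.1,"y":0.2,"z":3,"twist":0,"fingers":0.2},{"x":-0.1,"y":0.2,"z":5,"twist":0,"fingers":0.2},{"x":-0.1,"y":0.2,"z":7,"twist":0,"fingers":0.2},{"x":-0.1,"y":0.2,"z":8,"twist":0,"fingers":0.2},{"x":-0.1,"y":0.2,"z":8.5,"twist":0,"fingers":0.2},{"x":-0.1,"y":0.2,"z":8.5,"twist":0,"fingers":0.2},{"x":-0.1,"y":0.2,"z":8.5,"twist":0,"fingers":0.2},{"x":-0.1,"y":0.2,"z":8.5,"twist":0,"fingers":0.2},{"x":-0.1,"y":0.2,"z":8.5,"twist":0,"fingers":0.2}]'
python3 - <<'E'
from h import *
import cv2
s=ctrl.sense();print(s["joint_pos"].round(3),s["ee_pos"],s["orientation"],s["ft_torque"])
d=camw(ctrl.get_image("wrist"),s)
im=d["img"][:,:,::-1].copy()
cv2.imwrite("pics/w2.png",im)
np.savez("w2",R=d["R"],t=d["t"])
E
```

```text
time_s: 4.0
ee_pos: [545.1, -154.5, 163.8]
orientation: [-3.141, 0.001, -2.69]
contact_force: [-0.3, -0.4, -0.4]
width: 0.405
[-0.371 -0.028  1.884  0.     1.285 -2.393] [ 545.12516268 -154.53881674  163.81209961] [-3.14098004e+00  5.95633335e-04 -2.69034604e+00] [-0.01544384 -0.00171262 -0.007624  ]
```

View pics/w2.png

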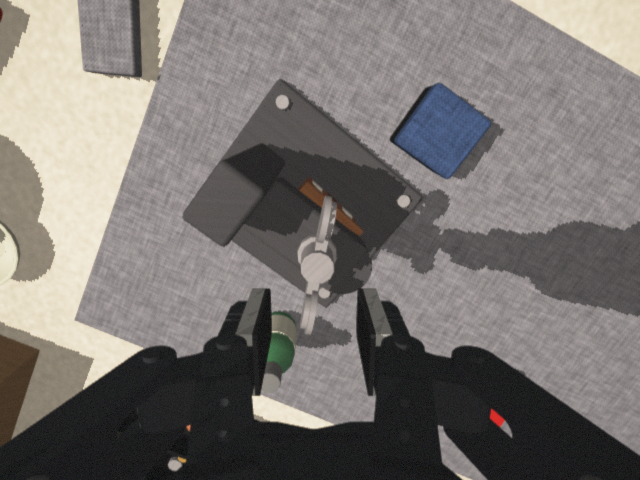

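```bash
python3 - <<'E'
from h import *
w=np.load("w2.npz"); d=dict(R=w["R"],t=w["t"],fx=391.53,fy=391.53,cx=313.58,cy=235.83)
for z in(138,143,148):print(ray(d,317,267,z).round(1))
E
python3 -m creep '[{"x":0,"y":0,"z":1,"twist":0,"fingers":0.2},{"x":0,"y":0,"z":2,"twist":0,"fingers":0.2},{"x":0,"y":0,"z":3,"twist":0,"fingers":0.2},{"x":0,"y":0,"z":3.6,"twist":0,"fingers":0.2},{"x":0,"y":0,"z":3.8,"twist":0,"fingers":0.2},{"x":0,"y":0,"z":3.8,"twist":8,"fingers":0.2},{"x":0,"y":0,"z":3.8,"twist":16,"fingers":0.2},{"x":0,"y":0,"z":3.8,"twist":24,"fingers":0.2},{"x":0,"y":0,"z":3.8,"twist":32,"fingers":0.2},{"x":0,"y":0,"z":3.8,"twist":36,"fingers":0.2}]'
python3 - <<'E'
from h import *
import cv2
s=ctrl.sense();print(s["joint_pos"].round(3),s["ee_pos"],s["orientation"],s["ft_torque"])
d=camw(ctrl.get_image("wrist"),s)
cv2.imwrite("pics/w3.png",d["img"][:,:,::-1])
E
```

```text
[ 545.2 -152.8  138. ]
[ 543.5 -153.7  143. ]
[ 541.7 -154.6  148. ]
time_s: 5.3
ee_pos: [545.2, -154.6, 125.7]
orientation: [-3.141, 0.001, 2.962]
contact_force: [-0.2, -0.5, -0.1]
width: 0.4
[-0.371  0.007  1.916  0.     1.218 -1.762] [ 545.18356066 -154.57226719  125.71197527] [-3.14146630e+00  7.75614243e-04  2.96179856e+00] [-0.00224834  0.00013342  0.00167652]
```

View pics/w3.png

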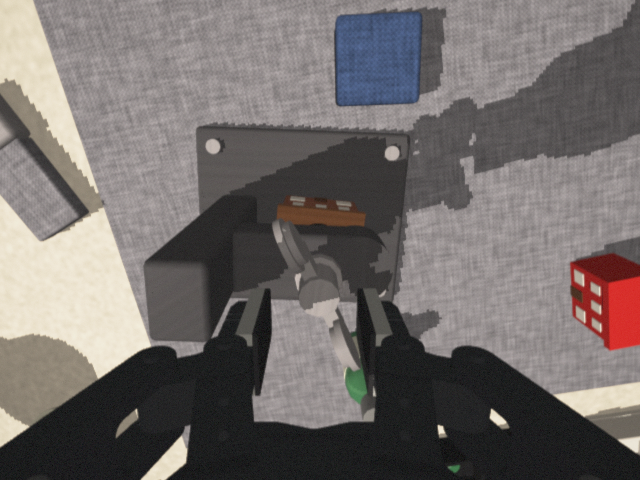

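```bash
python3 -m creep '[{"x":0,"y":0,"z":0,"twist":6,"fingers":0.2},{"x":0,"y":0,"z":0,"twist":14,"fingers":0.2},{"x":0,"y":0,"z":0,"twist":22,"fingers":0.2},{"x":0,"y":0,"z":0,"twist":30,"fingers":0.2},{"x":0,"y":0,"z":0,"twist":38,"fingers":0.2},{"x":0,"y":0,"z":0,"twist":46,"fingers":0.2},{"x":0,"y":0,"z":0,"twist":54,"fingers":0.2},{"x":0,"y":0,"z":0,"twist":62,"fingers":0.2},{"x":0,"y":0,"z":0,"twist":70,"fingers":0.2},{"x":0,"y":0,"z":0,"twist":76,"fingers":0.2}]'
python3 - <<'E'
from h import *
import cv2
s=ctrl.sense();print(s["joint_pos"].round(3),s["ee_pos"],s["orientation"],s["ft_torque"])
d=camw(ctrl.get_image("wrist"),s)
cv2.imwrite("pics/w4.png",d["img"][:,:,::-1])
E
```

```text
time_s: 6.6
ee_pos: [545.3, -154.7, 125.9]
orientation: [3.141, 0.001, 1.636]
contact_force: [-0.1, -0.0, 0.3]
width: 0.401
[-0.371  0.007  1.916 -0.     1.217 -0.436] [ 545.31602558 -154.71208437  125.88752869] [3.14051135e+00 6.95301923e-04 1.63550299e+00] [-0.07386445 -0.02809959 -0.00815774]
```

View pics/w4.png

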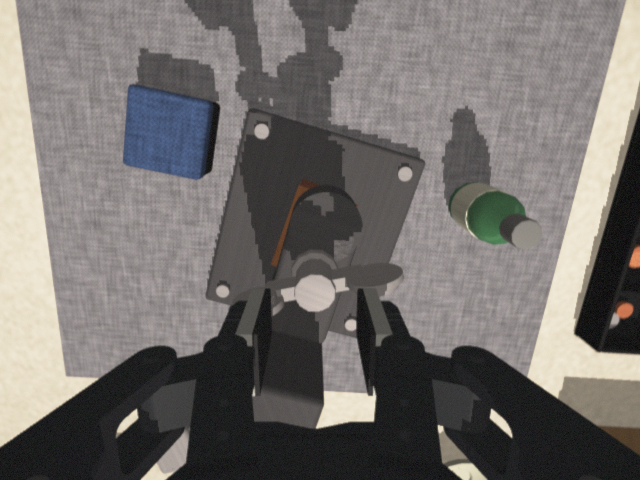

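Run:
```python
from h import *
import cv2
a=cv2.imread("pics/w4.png")[200:420,180:460]; cv2.imwrite("pics/w4c.png",cv2.resize(a,None,fx=2.7,fy=2.7,interpolation=cv2.INTER_CUBIC))
d=ctrl.get_image("scene"); cv2.imwrite("pics/s4.png",cv2.resize(d["img"][190:320,200:350,::-1],None,fx=4.6,fy=4.6,interpolation=cv2.INTER_CUBIC))
```

```text
(no output)
```

View pics/w4c.png

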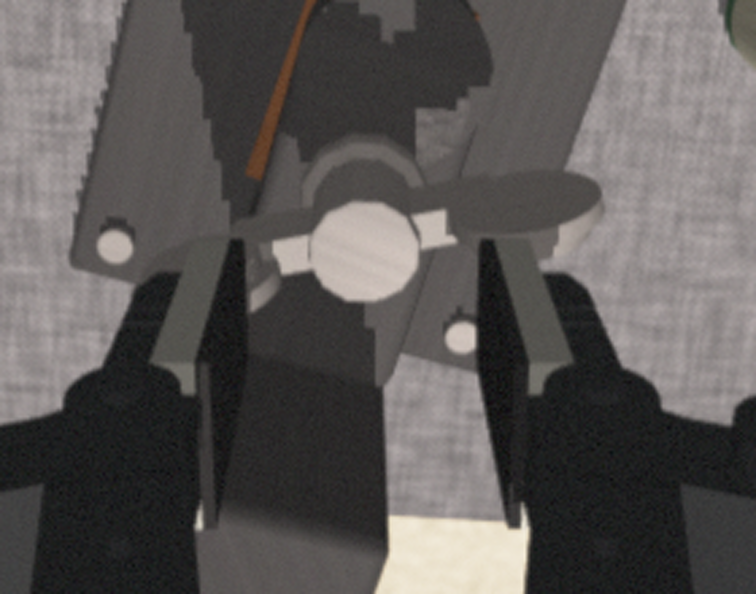

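View pics/s4.png

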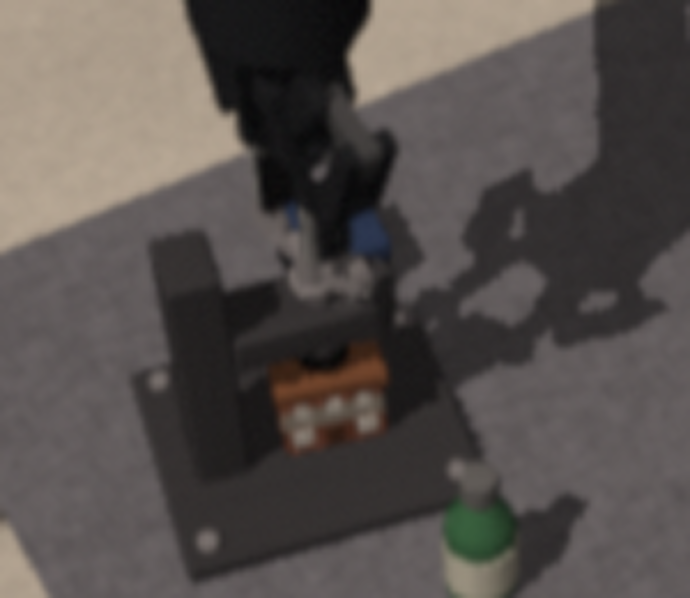

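Run:
```python
from h import *
d=ctrl.get_image("scene")
for X in [(562,-143),(562,-166),(575,-154),(528,-143),(528,-166),(515,-154)]:
  for z in (126,146,158):
    c=d["R"]@np.array([*X,z])+d["t"]; p=c[:2]/c[2]*d["fx"]+[d["cx"],d["cy"]]; print(X,z,((p-[200,190])*4.6).round(0))
```

```text
(562, -143) 126 [347. 274.]
(562, -143) 146 [345. 244.]
(562, -143) 158 [343. 225.]
(562, -166) 126 [302. 294.]
(562, -166) 146 [299. 264.]
(562, -166) 158 [297. 245.]
(575, -154) 126 [340. 302.]
(575, -154) 146 [337. 272.]
(575, -154) 158 [335. 253.]
(528, -143) 126 [312. 228.]
(528, -143) 146 [309. 198.]
(528, -143) 158 [307. 179.]
(528, -166) 126 [268. 247.]
(528, -166) 146 [264. 217.]
(528, -166) 158 [261. 199.]
(515, -154) 126 [278. 220.]
(515, -154) 146 [274. 190.]
(515, -154) 158 [272. 171.]
```

Run:
```python
from h import *
w=np.load("w1.npz"); d=dict(R=w["R"],t=w["t"],fx=391.53,fy=391.53,cx=313.58,cy=235.83)
C=[ray(d,*q,12)[:2] for q in [(290,90),(402,183),(325,272),(215,190)]]
print(np.round(C,1),[np.linalg.norm(C[i]-C[(i+1)%4]).round(1) for i in range(4)])
```

```text
[[ 464.5 -221.3]
 [ 495.6  -79.5]
 [ 618.5 -107. ]
 [ 586.7 -250.1]] [np.float64(145.2), np.float64(125.9), np.float64(146.5), np.float64(125.6)]
```

```bash
python3 -m creep '[{"x":0,"y":0,"z":-1,"twist":-8,"fingers":0.2},{"x":0,"y":0,"z":-2,"twist":-18,"fingers":0.2},{"x":0,"y":0,"z":-2,"twist":-28,"fingers":0.2},{"x":0,"y":0,"z":-2,"twist":-38,"fingers":0.2},{"x":0,"y":0,"z":-2,"twist":-48,"fingers":0.2},{"x":0,"y":0,"z":-2,"twist":-58,"fingers":0.2},{"x":0,"y":0,"z":-2,"twist":-68,"fingers":0.2},{"x":0,"y":0,"z":-2,"twist":-78,"fingers":0.2},{"x":0,"y":0,"z":-2,"twist":-88,"fingers":0.2},{"x":0,"y":0,"z":-2,"twist":-98,"fingers":0.2}]'
python3 - <<'E'
from h import *
import cv2
d=ctrl.get_image("scene"); cv2.imwrite("pics/s5.png",cv2.resize(d["img"][190:320,200:350,::-1],None,fx=4.6,fy=4.6,interpolation=cv2.INTER_CUBIC))
E
```

```text
time_s: 8.0
ee_pos: [544.9, -154.4, 145.3]
orientation: [3.142, 0.0, -2.927]
contact_force: [0.3, -1.2, -1.1]
width: 0.398
```

View pics/s5.png

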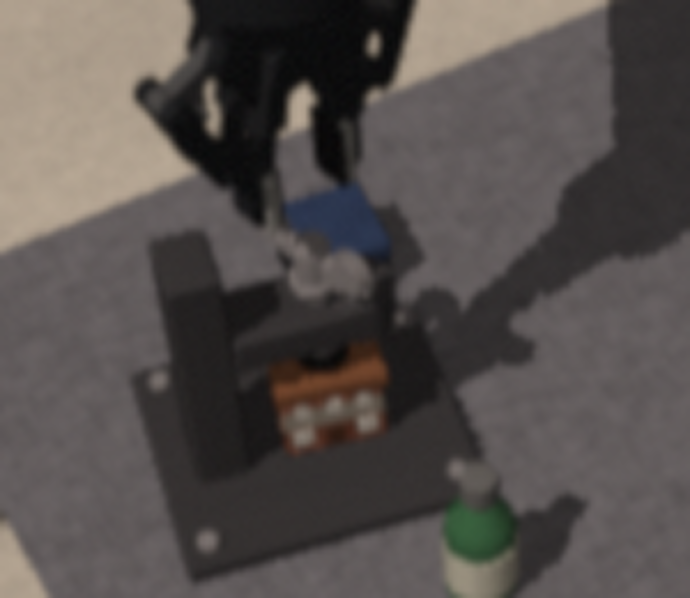

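Run:
```python
from h import *
d=ctrl.get_image("scene")
for X in [(550,-178),(540,-131),(545,-154)]:
  for z in (145,165,180,190):
    c=d["R"]@np.array([*X,z])+d["t"]; p=c[:2]/c[2]*d["fx"]+[d["cx"],d["cy"]]; print(X,z,((p-[200,190])*4.6).round(0))
```

```text
(550, -178) 145 [262. 259.]
(550, -178) 165 [258. 228.]
(550, -178) 180 [255. 204.]
(550, -178) 190 [253. 188.]
(540, -131) 145 [345. 205.]
(540, -131) 165 [342. 174.]
(540, -131) 180 [340. 150.]
(540, -131) 190 [338. 134.]
(545, -154) 145 [305. 232.]
(545, -154) 165 [302. 200.]
(545, -154) 180 [299. 176.]
(545, -154) 190 [297. 160.]
```

```bash
python3 -m creep '[{"x":0,"y":0,"z":1,"twist":0,"fingers":0.2},{"x":0,"y":0,"z":2,"twist":0,"fingers":0.2},{"x":0,"y":0,"z":2.6,"twist":0,"fingers":0.2},{"x":0,"y":0,"z":3.2,"twist":0,"fingers":0.2},{"x":0,"y":0,"z":3.7,"twist":0,"fingers":0.2},{"x":0,"y":0,"z":3.7,"twist":5,"fingers":0.2},{"x":0,"y":0,"z":3.7,"twist":10,"fingers":0.2},{"x":0,"y":0,"z":3.7,"twist":15,"fingers":0.2},{"x":0,"y":0,"z":3.7,"twist":20,"fingers":0.2},{"x":0,"y":0,"z":3.7,"twist":22,"fingers":0.2}]'
python3 - <<'E'
from h import *
import cv2
s=ctrl.sense();print(s["joint_pos"].round(3),s["ee_pos"],s["orientation"],s["ft_torque"])
d=camw(ctrl.get_image("wrist"),s)
cv2.imwrite("pics/w6.png",d["img"][:,:,::-1])
E
```

```text
time_s: 9.35
ee_pos: [545.0, -154.5, 108.3]
orientation: [-3.142, 0.0, 2.964]
contact_force: [-0.2, -0.7, 0.4]
width: 0.399
[-0.371  0.024  1.93  -0.     1.187 -1.764] [ 544.96734583 -154.50860674  108.34263556] [-3.14152838e+00  2.43429276e-04  2.96355227e+00] [0.04731176 0.03964138 0.00756086]
```

View pics/w6.png

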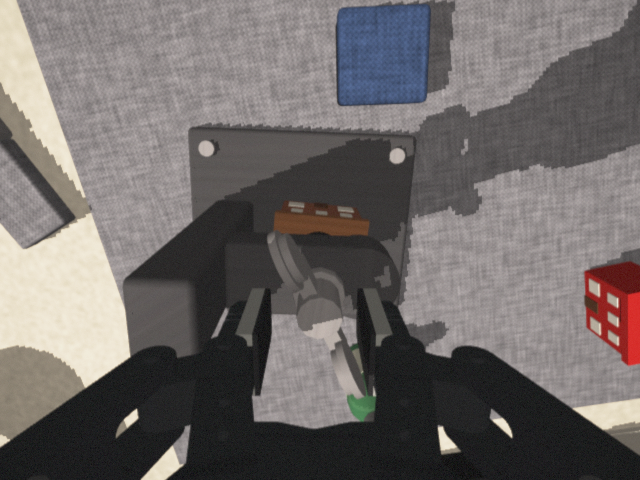

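```bash
python3 -m creep '[{"x":0,"y":0,"z":0,"twist":5,"fingers":0.2},{"x":0,"y":0,"z":0,"twist":10,"fingers":0.2},{"x":0,"y":0,"z":0,"twist":15,"fingers":0.2},{"x":0,"y":0,"z":0,"twist":20,"fingers":0.2},{"x":0,"y":0,"z":0,"twist":26,"fingers":0.2},{"x":0,"y":0,"z":0,"twist":32,"fingers":0.2},{"x":0,"y":0,"z":0,"twist":38,"fingers":0.2},{"x":0,"y":0,"z":0,"twist":44,"fingers":0.2},{"x":0,"y":0,"z":0,"twist":50,"fingers":0.2},{"x":0,"y":0,"z":0,"twist":54,"fingers":0.2}]'
python3 - <<'E'
from h import *
import cv2
s=ctrl.sense();print(s["joint_pos"].round(3),s["ee_pos"],s["orientation"],s["ft_torque"])
d=camw(ctrl.get_image("wrist"),s)
cv2.imwrite("pics/w7.png",d["img"][:,:,::-1])
E
```

```text
time_s: 10.65
ee_pos: [544.5, -153.8, 107.9]
orientation: [-3.141, -0.002, 2.021]
contact_force: [-1.2, 1.5, -1.0]
width: 0.401
[-3.710e-01  2.500e-02  1.930e+00  1.000e-03  1.188e+00 -8.210e-01] [ 544.48244275 -153.84522912  107.91744986] [-3.14116406e+00 -1.63031289e-03  2.02050281e+00] [0.34714701 0.09456469 0.006657  ]
```

View pics/w7.png

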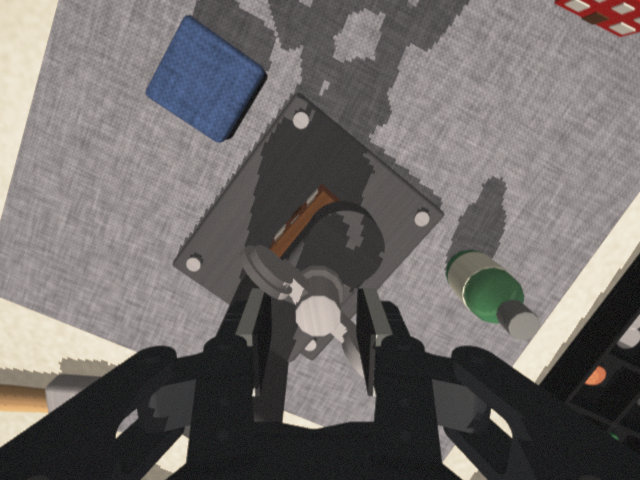

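```bash
python3 -m creep '[{"x":0,"y":0,"z":0,"twist":8,"fingers":0.2},{"x":0,"y":0,"z":0,"twist":18,"fingers":0.2},{"x":0,"y":0,"z":0,"twist":28,"fingers":0.2},{"x":0,"y":0,"z":0,"twist":38,"fingers":0.2},{"x":0,"y":0,"z":0,"twist":48,"fingers":0.2},{"x":0,"y":0,"z":0,"twist":58,"fingers":0.2},{"x":0,"y":0,"z":0,"twist":68,"fingers":0.2},{"x":0,"y":0,"z":0,"twist":78,"fingers":0.2},{"x":0,"y":0,"z":0,"twist":88,"fingers":0.2},{"x":0,"y":0,"z":0,"twist":98,"fingers":0.2}]'
python3 - <<'E'
from h import *
import cv2
s=ctrl.sense();print(s["joint_pos"].round(3),s["ee_pos"],s["orientation"],s["ft_torque"])
d=camw(ctrl.get_image("wrist"),s)
cv2.imwrite("pics/w8.png",d["img"][:,:,::-1])
E
```

```text
time_s: 11.95
ee_pos: [544.8, -154.2, 108.1]
orientation: [-3.141, 0.0, 0.308]
contact_force: [0.3, 0.7, -0.9]
width: 0.395
[-0.371  0.025  1.93   0.     1.187  0.892] [ 544.82122336 -154.23353059  108.14254183] [-3.14112568e+00  5.89225195e-05  3.07700216e-01] [0.17873812 0.03389454 0.01852408]
```

View pics/w8.png

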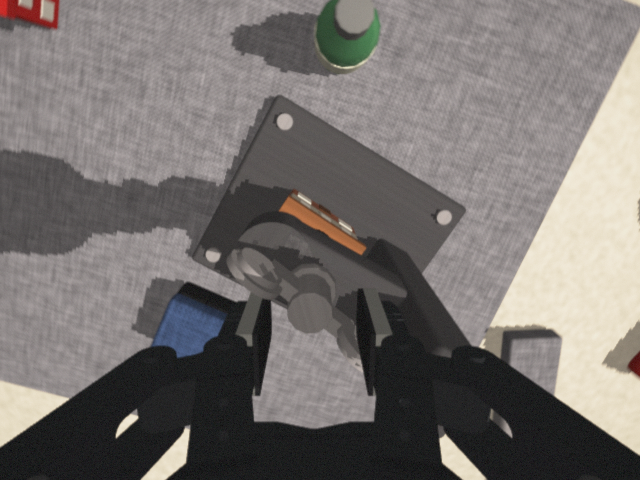

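```bash
python3 -m creep '[{"x":0,"y":0,"z":0,"twist":10,"fingers":0.2},{"x":0,"y":0,"z":0,"twist":20,"fingers":0.2},{"x":0,"y":0,"z":0,"twist":30,"fingers":0.2},{"x":0,"y":0,"z":0,"twist":40,"fingers":0.2},{"x":0,"y":0,"z":0,"twist":50,"fingers":0.2},{"x":0,"y":0,"z":0,"twist":60,"fingers":0.2},{"x":0,"y":0,"z":0,"twist":70,"fingers":0.2},{"x":0,"y":0,"z":0,"twist":80,"fingers":0.2},{"x":0,"y":0,"z":0,"twist":90,"fingers":0.2},{"x":0,"y":0,"z":0,"twist":100,"fingers":0.2}]'
python3 - <<'E'
from h import *
import cv2
s=ctrl.sense();print(s["joint_pos"].round(3),s["ee_pos"],s["orientation"],s["ft_torque"])
d=camw(ctrl.get_image("wrist"),s)
cv2.imwrite("pics/w9.png",d["img"][:,:,::-1])
E
```

```text
time_s: 13.25
ee_pos: [544.7, -153.9, 108.0]
orientation: [3.141, 0.001, -1.435]
contact_force: [0.1, 2.1, -0.7]
width: 0.399
[-3.710e-01  2.500e-02  1.930e+00  1.000e-03  1.188e+00  2.635e+00] [ 544.68265311 -153.9217596   107.98826671] [ 3.14119535e+00  1.13117254e-03 -1.43545294e+00] [0.32330452 0.02113529 0.00849549]
```

View pics/w9.png

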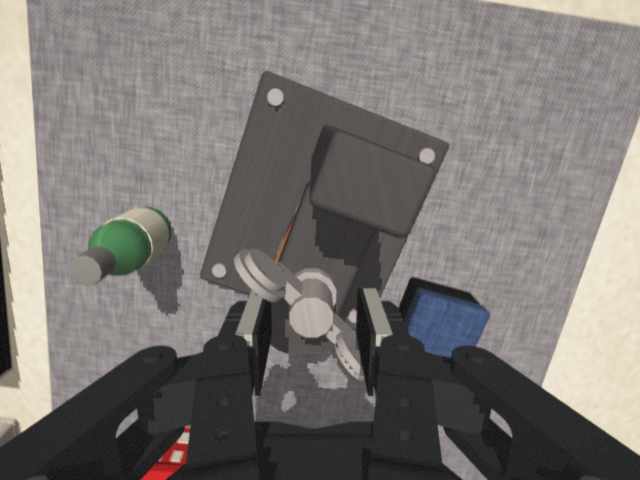

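```bash
python3 -m creep '[{"x":0,"y":0,"z":0,"twist":-8,"fingers":0.2},{"x":0,"y":0,"z":-2,"twist":-14,"fingers":0.2},{"x":0,"y":0,"z":-4,"twist":-18,"fingers":0.2},{"x":0,"y":0,"z":-4.5,"twist":-24,"fingers":0.2},{"x":0,"y":0,"z":-4.5,"twist":-34,"fingers":0.2},{"x":0,"y":0,"z":-4.5,"twist":-44,"fingers":0.2},{"x":0,"y":0,"z":-4.5,"twist":-54,"fingers":0.2},{"x":0,"y":0,"z":-4.5,"twist":-64,"fingers":0.2},{"x":0,"y":0,"z":-4.5,"twist":-74,"fingers":0.2},{"x":0,"y":0,"z":-4.5,"twist":-84,"fingers":0.2}]'
python3 -m creep '[{"x":0,"y":0,"z":0,"twist":-10,"fingers":0.2},{"x":0,"y":0,"z":0,"twist":-20,"fingers":0.2},{"x":0,"y":0,"z":0,"twist":-30,"fingers":0.2},{"x":0,"y":0,"z":0,"twist":-40,"fingers":0.2},{"x":0,"y":0,"z":0,"twist":-50,"fingers":0.2},{"x":0,"y":0,"z":0,"twist":-60,"fingers":0.2},{"x":0,"y":0,"z":0,"twist":-70,"fingers":0.2},{"x":0,"y":0,"z":0,"twist":-80,"fingers":0.2},{"x":0,"y":0,"z":0,"twist":-90,"fingers":0.2},{"x":0,"y":0,"z":0,"twist":-100,"fingers":0.2}]'
python3 - <<'E'
from h import *
import cv2
s=ctrl.sense();print(s["joint_pos"].round(3),s["ee_pos"],s["orientation"],s["ft_torque"])
d=camw(ctrl.get_image("wrist"),s)
cv2.imwrite("pics/w10.png",d["img"][:,:,::-1])
E
```

```text
time_s: 14.55
ee_pos: [545.0, -154.7, 153.5]
orientation: [3.141, -0.0, 0.044]
contact_force: [-0.7, 1.1, 0.0]
width: 0.405
time_s: 15.8
ee_pos: [545.0, -154.7, 153.5]
orientation: [3.141, 0.001, 1.789]
contact_force: [-0.4, 0.0, 0.4]
width: 0.402
[-0.371 -0.019  1.893 -0.     1.267 -0.589] [ 545.0249309  -154.73235519  153.50855055] [3.14125938e+00 6.45376631e-04 1.78906732e+00] [-0.06972276  0.02169884  0.02521895]
```

View pics/w10.png

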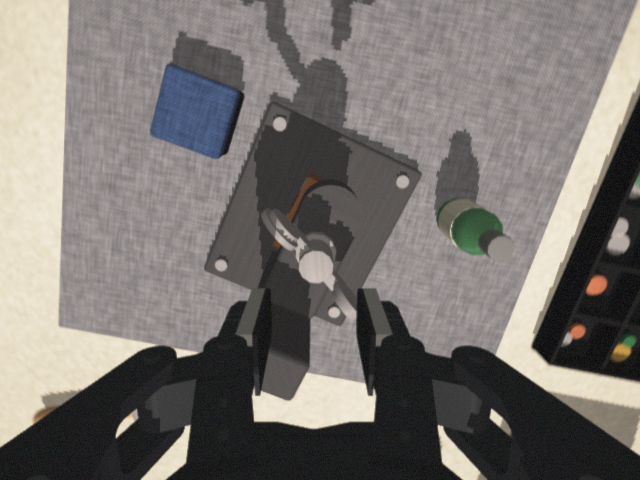

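```bash
python3 -m creep '[{"x":0,"y":0,"z":0,"twist":-10,"fingers":0.2},{"x":0,"y":0,"z":0,"twist":-20,"fingers":0.2},{"x":0,"y":0,"z":0,"twist":-30,"fingers":0.2},{"x":0,"y":0,"z":0,"twist":-40,"fingers":0.2},{"x":0,"y":0,"z":0,"twist":-50,"fingers":0.2},{"x":0,"y":0,"z":0.5,"twist":-56,"fingers":0.2},{"x":0,"y":0,"z":2,"twist":-56,"fingers":0.2},{"x":0,"y":0,"z":3.5,"twist":-56,"fingers":0.2},{"x":0,"y":0,"z":4.5,"twist":-54,"fingers":0.2},{"x":0,"y":0,"z":4.8,"twist":-46,"fingers":0.2}]'
python3 -m creep '[{"x":0,"y":0,"z":0,"twist":8,"fingers":0.2},{"x":0,"y":0,"z":0,"twist":16,"fingers":0.2},{"x":0,"y":0,"z":0,"twist":24,"fingers":0.2},{"x":0,"y":0,"z":0,"twist":32,"fingers":0.2},{"x":0,"y":0,"z":0,"twist":40,"fingers":0.2},{"x":0,"y":0,"z":0,"twist":48,"fingers":0.2},{"x":0,"y":0,"z":0,"twist":56,"fingers":0.2},{"x":0,"y":0,"z":0,"twist":64,"fingers":0.2},{"x":0,"y":0,"z":0,"twist":72,"fingers":0.2},{"x":0,"y":0,"z":0,"twist":80,"fingers":0.2}]'
python3 - <<'E'
from h import *
import cv2
s=ctrl.sense();print(s["joint_pos"].round(3),s["ee_pos"],s["orientation"],s["ft_torque"])
d=camw(ctrl.get_image("wrist"),s)
cv2.imwrite("pics/w11.png",d["img"][:,:,::-1])
E
```

```text
time_s: 17.1
ee_pos: [544.0, -154.1, 103.4]
orientation: [-3.141, -0.002, 2.575]
contact_force: [-0.3, 0.1, 0.6]
width: 0.401
time_s: 18.35
ee_pos: [544.8, -153.9, 104.5]
orientation: [-3.141, -0.001, 1.178]
contact_force: [1.1, 2.0, -0.1]
width: 0.396
[-3.710e-01  2.800e-02  1.933e+00  1.000e-03  1.181e+00  2.200e-02] [ 544.80766608 -153.87865056  104.50071927] [-3.14082505e+00 -9.62074650e-04  1.17823788e+00] [ 0.23484578 -0.15593434  0.08469944]
```

View pics/w11.png

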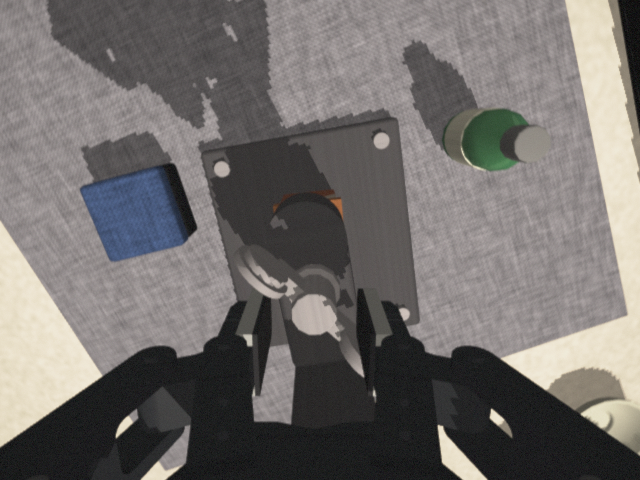

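```bash
python3 -m creep '[{"x":0,"y":0,"z":0,"twist":6,"fingers":0.2},{"x":0,"y":0,"z":0,"twist":12,"fingers":0.2},{"x":0,"y":0,"z":0,"twist":18,"fingers":0.2},{"x":0,"y":0,"z":0,"twist":24,"fingers":0.2},{"x":0,"y":0,"z":0,"twist":30,"fingers":0.2},{"x":0,"y":0,"z":0,"twist":36,"fingers":0.2},{"x":0,"y":0,"z":0,"twist":42,"fingers":0.2},{"x":0,"y":0,"z":0,"twist":48,"fingers":0.2},{"x":0,"y":0,"z":0,"twist":54,"fingers":0.2},{"x":0,"y":0,"z":0,"twist":58,"fingers":0.2}]' 20
python3 - <<'E'
from h import *
s=ctrl.sense();print(s["joint_pos"].round(3),s["orientation"],s["contact_force"],s["ft_torque"])
E
python3 -m creep '[{"x":0,"y":0,"z":0,"twist":2,"fingers":0.2},{"x":0,"y":0,"z":0,"twist":4,"fingers":0.2},{"x":0,"y":0,"z":0,"twist":6,"fingers":0.2},{"x":0,"y":0,"z":0,"twist":8,"fingers":0.2},{"x":0,"y":0,"z":0,"twist":10,"fingers":0.2},{"x":0,"y":0,"z":0,"twist":12,"fingers":0.2},{"x":0,"y":0,"z":0,"twist":14,"fingers":0.2},{"x":0,"y":0,"z":0,"twist":16,"fingers":0.2},{"x":0,"y":0,"z":0,"twist":18,"fingers":0.2},{"x":0,"y":0,"z":0,"twist":20,"fingers":0.2}]'
python3 - <<'E'
from h import *
import cv2
s=ctrl.sense();print(s["joint_pos"].round(3),s["ee_pos"],s["orientation"],s["contact_force"],s["ft_torque"],s["joint_torque"])
d=camw(ctrl.get_image("wrist"),s)
cv2.imwrite("pics/w12.png",d["img"][:,:,::-1])
E
```

```text
time_s: 19.65
ee_pos: [544.5, -154.1, 104.5]
orientation: [-3.141, 0.001, 0.17]
contact_force: [-0.5, 0.4, -0.5]
width: 0.4
[-0.371  0.028  1.933  0.     1.182  1.029] [-3.14069120e+00  9.89719435e-04  1.70407456e-01] [-0.46936559  0.42138147 -0.49733011] [0.16241355 0.01432615 0.03425859]
time_s: 20.9
ee_pos: [544.9, -154.5, 105.4]
orientation: [3.142, -0.0, -0.179]
contact_force: [-2.1, 0.4, -2.0]
width: 0.402
[-0.371  0.028  1.932 -0.     1.182  1.379] [ 544.89499309 -154.49615356  105.3819462 ] [ 3.14152228e+00 -5.19281321e-05 -1.79346561e-01] [-2.05860655  0.40716153 -2.00352902] [0.12939925 0.22677811 0.04095226] [-2.64386237e-01 -3.61579335e+01 -3.56028020e+01 -2.70788907e-02
 -4.56213830e-01 -1.96198924e-01]
```

View pics/w12.png

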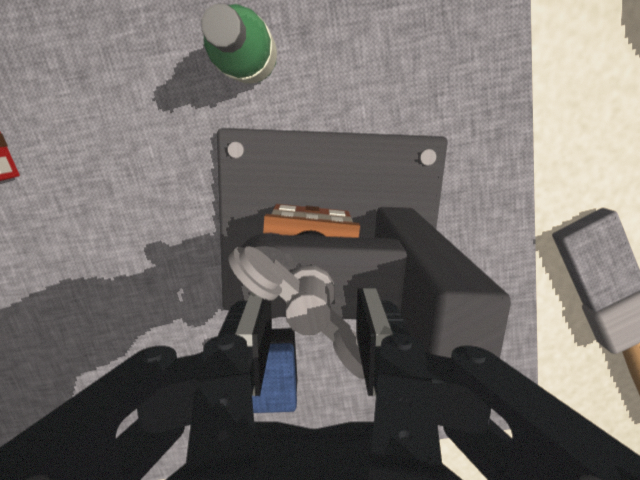

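```bash
cat > st.py <<'E'
from h import *
s=ctrl.sense();print(s["time_s"],"q6",s["joint_pos"][5].round(3),"yaw",np.degrees(s["orientation"][2]).round(1),"F",s["contact_force"].round(1),"T",s["ft_torque"].round(3),"tq6",s["joint_torque"][5].round(3),s["joint_torque"][3:5].round(2),"w",round(s["width"],3))
E
python3 -m creep '[{"x":0,"y":0,"z":0,"twist":2,"fingers":0.2},{"x":0,"y":0,"z":0,"twist":4,"fingers":0.2},{"x":0,"y":0,"z":0,"twist":6,"fingers":0.2},{"x":0,"y":0,"z":0,"twist":8,"fingers":0.2},{"x":0,"y":0,"z":0,"twist":10,"fingers":0.2},{"x":0,"y":0,"z":0,"twist":12,"fingers":0.2},{"x":0,"y":0,"z":0,"twist":14,"fingers":0.2},{"x":0,"y":0,"z":0,"twist":16,"fingers":0.2},{"x":0,"y":0,"z":0,"twist":18,"fingers":0.2},{"x":0,"y":0,"z":0,"twist":20,"fingers":0.2}]' >/dev/null; python3 st.py
python3 -m creep '[{"x":0,"y":0,"z":0,"twist":2,"fingers":0.2},{"x":0,"y":0,"z":0,"twist":4,"fingers":0.2},{"x":0,"y":0,"z":0,"twist":6,"fingers":0.2},{"x":0,"y":0,"z":0,"twist":8,"fingers":0.2},{"x":0,"y":0,"z":0,"twist":10,"fingers":0.2},{"x":0,"y":0,"z":0,"twist":12,"fingers":0.2},{"x":0,"y":0,"z":0,"twist":14,"fingers":0.2},{"x":0,"y":0,"z":0,"twist":16,"fingers":0.2},{"x":0,"y":0,"z":0,"twist":18,"fingers":0.2},{"x":0,"y":0,"z":0,"twist":20,"fingers":0.2}]' >/dev/null; python3 st.py
python3 - <<'E'
from h import *
import cv2
d=ctrl.get_image("wrist")
cv2.imwrite("pics/w13.png",d["img"][:,:,::-1])
E
```

```text
22.2 q6 1.728 yaw -30.3 F [-1.2  1.4 -0.2] T [0.219 0.263 0.033] tq6 -0.197 [-0.13 -0.44] w 0.401
23.45 q6 2.077 yaw -50.3 F [-0.7  1.3 -0.4] T [ 0.224  0.115 -0.016] tq6 -0.198 [-0.25 -0.36] w 0.403
```

View pics/w13.png

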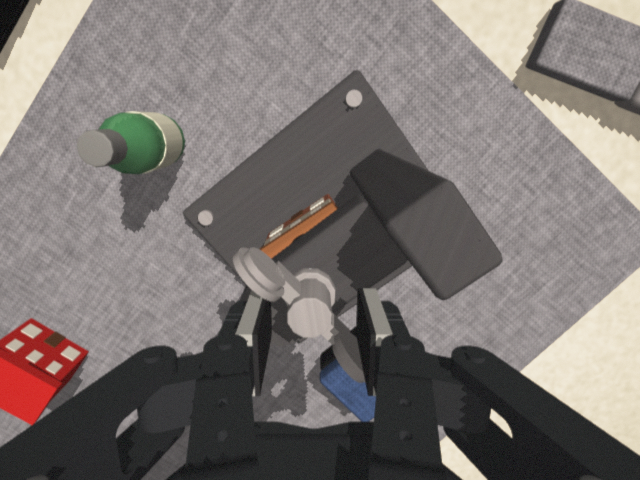

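```bash
python3 -m creep '[{"x":0,"y":0,"z":0,"twist":2,"fingers":0.2},{"x":0,"y":0,"z":0,"twist":4,"fingers":0.2},{"x":0,"y":0,"z":0,"twist":6,"fingers":0.2},{"x":0,"y":0,"z":0,"twist":8,"fingers":0.2},{"x":0,"y":0,"z":0,"twist":10,"fingers":0.2},{"x":0,"y":0,"z":0,"twist":12,"fingers":0.2},{"x":0,"y":0,"z":0,"twist":14,"fingers":0.2},{"x":0,"y":0,"z":0,"twist":16,"fingers":0.2},{"x":0,"y":0,"z":0,"twist":18,"fingers":0.2},{"x":0,"y":0,"z":0,"twist":20,"fingers":0.2}]' >/dev/null; python3 st.py
```

```text
24.75 q6 2.426 yaw -70.3 F [-0.9  3.2 -0.4] T [0.231 0.066 0.051] tq6 -0.199 [-0.33 -0.24] w 0.399
```

```bash
python3 -m creep '[{"x":0,"y":0,"z":0,"twist":-8,"fingers":0.2},{"x":0,"y":0,"z":-2,"twist":-14,"fingers":0.2},{"x":0,"y":0,"z":-4,"twist":-18,"fingers":0.2},{"x":0,"y":0,"z":-4.5,"twist":-25,"fingers":0.2},{"x":0,"y":0,"z":-4.5,"twist":-35,"fingers":0.2},{"x":0,"y":0,"z":-4.5,"twist":-45,"fingers":0.2},{"x":0,"y":0,"z":-4.5,"twist":-55,"fingers":0.2},{"x":0,"y":0,"z":-4.5,"twist":-65,"fingers":0.2},{"x":0,"y":0,"z":-4.5,"twist":-75,"fingers":0.2},{"x":0,"y":0,"z":-4.5,"twist":-85,"fingers":0.2}]'
python3 -m creep '[{"x":0,"y":0,"z":0,"twist":-10,"fingers":0.2},{"x":0,"y":0,"z":0,"twist":-20,"fingers":0.2},{"x":0,"y":0,"z":0,"twist":-30,"fingers":0.2},{"x":0,"y":0,"z":0,"twist":-40,"fingers":0.2},{"x":0,"y":0,"z":0,"twist":-50,"fingers":0.2},{"x":0,"y":0,"z":0,"twist":-60,"fingers":0.2},{"x":0,"y":0,"z":0,"twist":-70,"fingers":0.2},{"x":0,"y":0,"z":0,"twist":-80,"fingers":0.2},{"x":0,"y":0,"z":0,"twist":-90,"fingers":0.2},{"x":0,"y":0,"z":0,"twist":-100,"fingers":0.2}]'
python3 - <<'E'
from h import *
import cv2
d=ctrl.get_image("wrist")
cv2.imwrite("pics/w14.png",d["img"][:,:,::-1])
E
python3 st.py
```

```text
time_s: 26.0
ee_pos: [545.2, -155.1, 150.8]
orientation: [3.14, -0.001, 0.264]
contact_force: [-0.4, -0.0, 0.1]
width: 0.4
time_s: 27.25
ee_pos: [545.3, -155.0, 150.8]
orientation: [3.141, 0.002, 2.009]
contact_force: [-0.6, 0.3, 0.3]
width: 0.402
27.3 q6 -0.813 yaw 115.3 F [ 0.  -0.2  0.2] T [-0.039  0.005  0.016] tq6 -0.366 [0.01 0.  ] w 0.399
```

View pics/w14.png

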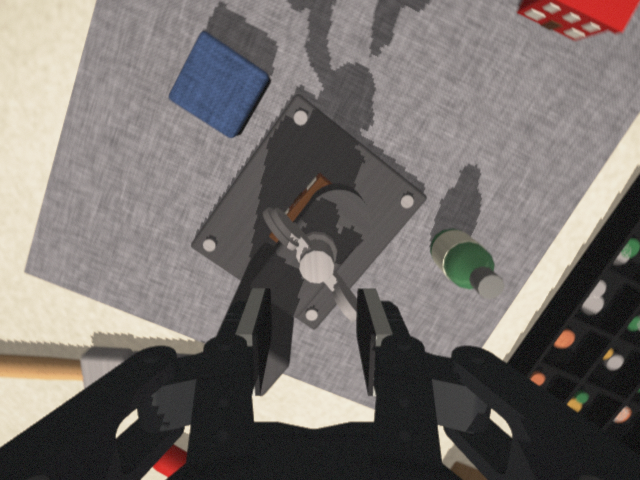

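```bash
python3 -m creep '[{"x":0,"y":0,"z":0,"twist":-10,"fingers":0.2},{"x":0,"y":0,"z":0,"twist":-20,"fingers":0.2},{"x":0,"y":0,"z":0,"twist":-30,"fingers":0.2},{"x":0,"y":0,"z":0,"twist":-40,"fingers":0.2},{"x":0,"y":0,"z":0,"twist":-48,"fingers":0.2},{"x":0,"y":0,"z":0.5,"twist":-52,"fingers":0.2},{"x":0,"y":0,"z":2,"twist":-52,"fingers":0.2},{"x":0,"y":0,"z":3.5,"twist":-52,"fingers":0.2},{"x":0,"y":0,"z":4.5,"twist":-50,"fingers":0.2},{"x":0,"y":0,"z":4.8,"twist":-42,"fingers":0.2}]'
python3 -m creep '[{"x":0,"y":0,"z":0,"twist":7,"fingers":0.2},{"x":0,"y":0,"z":0,"twist":14,"fingers":0.2},{"x":0,"y":0,"z":0,"twist":21,"fingers":0.2},{"x":0,"y":0,"z":0,"twist":28,"fingers":0.2},{"x":0,"y":0,"z":0,"twist":34,"fingers":0.2},{"x":0,"y":0,"z":0,"twist":40,"fingers":0.2},{"x":0,"y":0,"z":0,"twist":46,"fingers":0.2},{"x":0,"y":0,"z":0,"twist":52,"fingers":0.2},{"x":0,"y":0,"z":0,"twist":56,"fingers":0.2},{"x":0,"y":0,"z":0,"twist":60,"fingers":0.2}]'; python3 st.py
```

```text
time_s: 28.55
ee_pos: [544.0, -154.2, 100.4]
orientation: [-3.141, -0.003, 2.731]
contact_force: [0.4, -0.6, 1.3]
width: 0.399
time_s: 29.8
ee_pos: [544.6, -153.9, 101.5]
orientation: [-3.141, -0.001, 1.686]
contact_force: [0.5, 1.1, 0.1]
width: 0.401
29.8 q6 -0.486 yaw 96.6 F [0.5 1.1 0.1] T [ 0.277 -0.042 -0.002] tq6 -0.428 [-0.38 -0.17] w 0.401
```

```bash
python3 -m creep '[{"x":0,"y":0,"z":0,"twist":2,"fingers":0.2},{"x":0,"y":0,"z":0,"twist":4,"fingers":0.2},{"x":0,"y":0,"z":0,"twist":6,"fingers":0.2},{"x":0,"y":0,"z":0,"twist":8,"fingers":0.2},{"x":0,"y":0,"z":0,"twist":10,"fingers":0.2},{"x":0,"y":0,"z":0,"twist":12,"fingers":0.2},{"x":0,"y":0,"z":0,"twist":14,"fingers":0.2},{"x":0,"y":0,"z":0,"twist":16,"fingers":0.2},{"x":0,"y":0,"z":0,"twist":18,"fingers":0.2},{"x":0,"y":0,"z":0,"twist":20,"fingers":0.2}]' >/dev/null; python3 st.py
```

```text
31.05 q6 -0.139 yaw 76.7 F [ 0.1  1.8 -1.3] T [ 0.298 -0.138  0.013] tq6 -0.197 [-0.42  0.  ] w 0.397
```

```bash
python3 -m creep '[{"x":0,"y":0,"z":0,"twist":2,"fingers":0.2},{"x":0,"y":0,"z":0,"twist":4,"fingers":0.2},{"x":0,"y":0,"z":0,"twist":6,"fingers":0.2},{"x":0,"y":0,"z":0,"twist":8,"fingers":0.2},{"x":0,"y":0,"z":0,"twist":10,"fingers":0.2},{"x":0,"y":0,"z":0,"twist":12,"fingers":0.2},{"x":0,"y":0,"z":0,"twist":14,"fingers":0.2},{"x":0,"y":0,"z":0,"twist":16,"fingers":0.2},{"x":0,"y":0,"z":0,"twist":18,"fingers":0.2},{"x":0,"y":0,"z":0,"twist":20,"fingers":0.2}]' >/dev/null; python3 st.py
```

```text
32.3 q6 0.21 yaw 56.7 F [ 1.8  1.1 -1. ] T [ 0.212 -0.203  0.052] tq6 -0.198 [-0.4   0.14] w 0.402
```

Run:
```python
from h import *
import cv2
d=ctrl.get_image("wrist")
cv2.imwrite("pics/w15.png",d["img"][:,:,::-1])
```

```text
(no output)
```

View pics/w15.png

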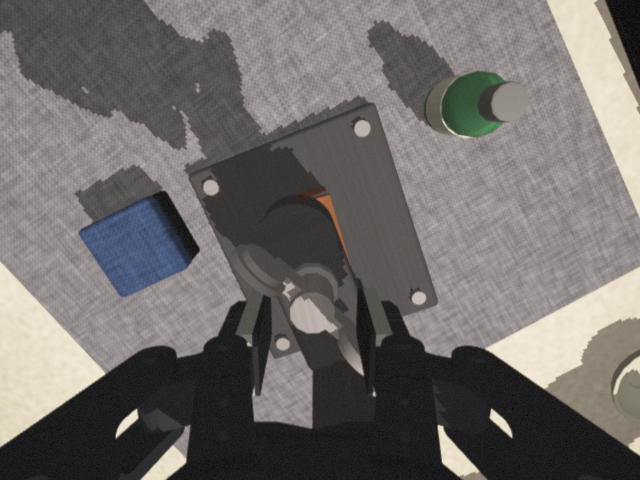

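```bash
python3 -m creep '[{"x":0,"y":0,"z":0,"twist":2,"fingers":0.2},{"x":0,"y":0,"z":0,"twist":4,"fingers":0.2},{"x":0,"y":0,"z":0,"twist":6,"fingers":0.2},{"x":0,"y":0,"z":0,"twist":8,"fingers":0.2},{"x":0,"y":0,"z":0,"twist":10,"fingers":0.2},{"x":0,"y":0,"z":0,"twist":12,"fingers":0.2},{"x":0,"y":0,"z":0,"twist":14,"fingers":0.2},{"x":0,"y":0,"z":0,"twist":16,"fingers":0.2},{"x":0,"y":0,"z":0,"twist":18,"fingers":0.2},{"x":0,"y":0,"z":0,"twist":20,"fingers":0.2}]' >/dev/null; python3 st.py
```

```text
33.6 q6 0.559 yaw 36.7 F [ 0.9  0.5 -0.2] T [ 0.133 -0.281  0.013] tq6 -0.199 [-0.31  0.29] w 0.4
```

Run:
```python
from h import *
import cv2
d=ctrl.get_image("scene"); cv2.imwrite("pics/s16.png",cv2.resize(d["img"][220:300,230:320,::-1],None,fx=7,fy=7,interpolation=cv2.INTER_CUBIC))
```

```text
(no output)
```

View pics/s16.png

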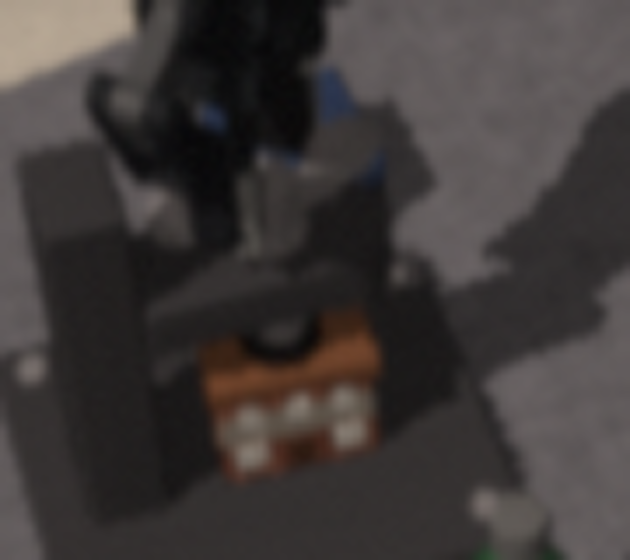

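```bash
python3 -m creep '[{"x":0,"y":0,"z":0,"twist":2,"fingers":0.2},{"x":0,"y":0,"z":0,"twist":4,"fingers":0.2},{"x":0,"y":0,"z":0,"twist":6,"fingers":0.2},{"x":0,"y":0,"z":0,"twist":8,"fingers":0.2},{"x":0,"y":0,"z":0,"twist":10,"fingers":0.2},{"x":0,"y":0,"z":0,"twist":12,"fingers":0.2},{"x":0,"y":0,"z":0,"twist":14,"fingers":0.2},{"x":0,"y":0,"z":0,"twist":16,"fingers":0.2},{"x":0,"y":0,"z":0,"twist":18,"fingers":0.2},{"x":0,"y":0,"z":0,"twist":20,"fingers":0.2}]' >/dev/null; python3 st.py
```

```text
34.9 q6 0.908 yaw 16.7 F [ 0.6 -1.  -0.9] T [ 0.115 -0.028 -0.038] tq6 -0.195 [-0.11 -0.06] w 0.399
```

```bash
python3 -m creep '[{"x":0,"y":0,"z":0,"twist":2,"fingers":0.2},{"x":0,"y":0,"z":0,"twist":4,"fingers":0.2},{"x":0,"y":0,"z":0,"twist":6,"fingers":0.2},{"x":0,"y":0,"z":0,"twist":8,"fingers":0.2},{"x":0,"y":0,"z":0,"twist":10,"fingers":0.2},{"x":0,"y":0,"z":0,"twist":12,"fingers":0.2},{"x":0,"y":0,"z":0,"twist":14,"fingers":0.2},{"x":0,"y":0,"z":0,"twist":16,"fingers":0.2},{"x":0,"y":0,"z":0,"twist":18,"fingers":0.2},{"x":0,"y":0,"z":0,"twist":20,"fingers":0.2}]' >/dev/null; python3 st.py
```

```text
36.15 q6 1.257 yaw -3.3 F [-1.6  1.5 -1.5] T [0.146 0.318 0.028] tq6 -0.19 [-0.02 -0.52] w 0.398
```

```bash
python3 -m creep '[{"x":0,"y":0,"z":0,"twist":2,"fingers":0.2},{"x":0,"y":0,"z":0,"twist":4,"fingers":0.2},{"x":0,"y":0,"z":0,"twist":6,"fingers":0.2},{"x":0,"y":0,"z":0,"twist":8,"fingers":0.2},{"x":0,"y":0,"z":0,"twist":10,"fingers":0.2},{"x":0,"y":0,"z":0,"twist":12,"fingers":0.2},{"x":0,"y":0,"z":0,"twist":14,"fingers":0.2},{"x":0,"y":0,"z":0,"twist":16,"fingers":0.2},{"x":0,"y":0,"z":0,"twist":18,"fingers":0.2},{"x":0,"y":0,"z":0,"twist":20,"fingers":0.2}]' >/dev/null; python3 st.py
python3 - <<'E'
from h import *
import cv2
d=ctrl.get_image("wrist")
cv2.imwrite("pics/w17.png",d["img"][:,:,::-1])
E
```

```text
37.4 q6 1.606 yaw -23.3 F [-1.6  0.5 -1.1] T [0.143 0.278 0.08 ] tq6 -0.19 [-0.11 -0.54] w 0.399
```

View pics/w17.png

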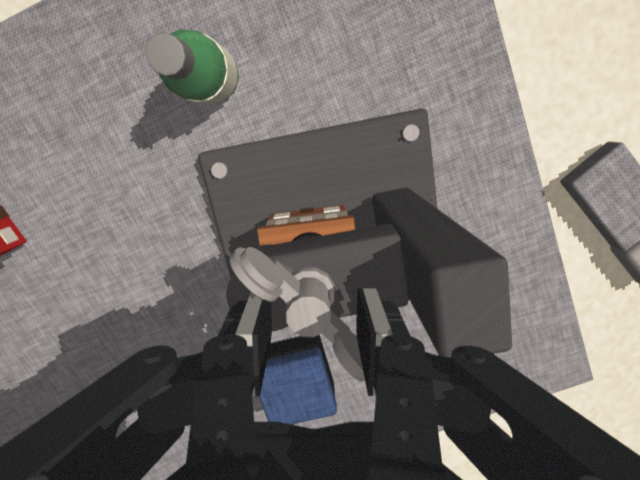

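```bash
python3 -m creep '[{"x":0,"y":0,"z":0,"twist":2,"fingers":0.2},{"x":0,"y":0,"z":0,"twist":4,"fingers":0.2},{"x":0,"y":0,"z":0,"twist":6,"fingers":0.2},{"x":0,"y":0,"z":0,"twist":8,"fingers":0.2},{"x":0,"y":0,"z":0,"twist":10,"fingers":0.2},{"x":0,"y":0,"z":0,"twist":11,"fingers":0.2},{"x":0,"y":0,"z":0,"twist":12,"fingers":0.2},{"x":0,"y":0,"z":0,"twist":13,"fingers":0.2},{"x":0,"y":0,"z":0,"twist":14,"fingers":0.2},{"x":0,"y":0,"z":0,"twist":15,"fingers":0.2}]' >/dev/null; python3 st.py
```

```text
38.7 q6 1.867 yaw -38.2 F [-1.   1.3 -0.1] T [0.231 0.238 0.036] tq6 -0.076 [-0.2  -0.51] w 0.396
```

```bash
python3 -m creep '[{"x":0,"y":0,"z":0,"twist":2,"fingers":0.2},{"x":0,"y":0,"z":0,"twist":4,"fingers":0.2},{"x":0,"y":0,"z":0,"twist":6,"fingers":0.2},{"x":0,"y":0,"z":0,"twist":8,"fingers":0.2},{"x":0,"y":0,"z":0,"twist":10,"fingers":0.2},{"x":0,"y":0,"z":0,"twist":11,"fingers":0.2},{"x":0,"y":0,"z":0,"twist":12,"fingers":0.2},{"x":0,"y":0,"z":0,"twist":13,"fingers":0.2},{"x":0,"y":0,"z":0,"twist":14,"fingers":0.2},{"x":0,"y":0,"z":0,"twist":15,"fingers":0.2}]' >/dev/null; python3 st.py
```

```text
39.95 q6 2.128 yaw -53.2 F [-0.2  1.8  0.1] T [0.278 0.193 0.075] tq6 -0.076 [-0.32 -0.42] w 0.399
```

```bash
python3 -m creep '[{"x":0,"y":0,"z":0,"twist":2,"fingers":0.2},{"x":0,"y":0,"z":0,"twist":4,"fingers":0.2},{"x":0,"y":0,"z":0,"twist":6,"fingers":0.2},{"x":0,"y":0,"z":0,"twist":8,"fingers":0.2},{"x":0,"y":0,"z":0,"twist":10,"fingers":0.2},{"x":0,"y":0,"z":0,"twist":11,"fingers":0.2},{"x":0,"y":0,"z":0,"twist":12,"fingers":0.2},{"x":0,"y":0,"z":0,"twist":13,"fingers":0.2},{"x":0,"y":0,"z":0,"twist":14,"fingers":0.2},{"x":0,"y":0,"z":0,"twist":15,"fingers":0.2}]' >/dev/null; python3 st.py
python3 - <<'E'
from h import *
import cv2
d=ctrl.get_image("wrist")
cv2.imwrite("pics/w18.png",d["img"][:,:,::-1])
E
```

```text
41.2 q6 2.388 yaw -68.0 F [-0.4  9.2  0.8] T [1.487 0.095 1.376] tq6 1.229 [-1.43 -1.02] w 0.399
```

View pics/w18.png

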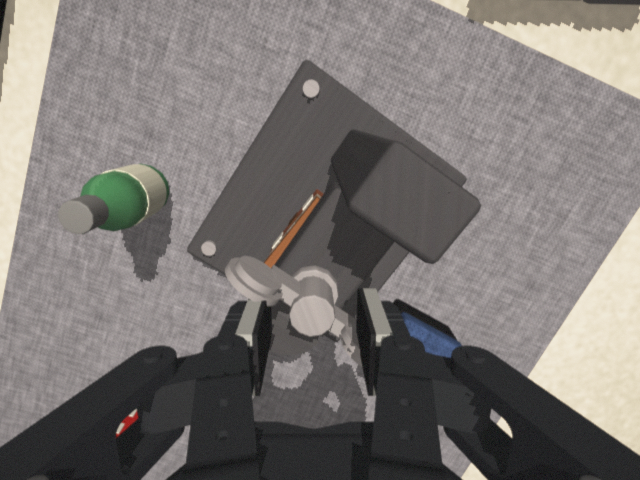

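```bash
python3 -m creep '[{"x":0,"y":0,"z":0,"twist":-5,"fingers":0.2},{"x":0,"y":0,"z":0,"twist":-14,"fingers":0.2},{"x":0,"y":0,"z":0,"twist":-22,"fingers":0.2},{"x":0,"y":0,"z":-1.5,"twist":-26,"fingers":0.2},{"x":0,"y":0,"z":-3,"twist":-26,"fingers":0.2},{"x":0,"y":0,"z":-5,"twist":-26,"fingers":0.2},{"x":0,"y":0,"z":-8,"twist":-26,"fingers":0.2},{"x":0,"y":0,"z":-11,"twist":-26,"fingers":0.2},{"x":0,"y":0,"z":-14,"twist":-26,"fingers":0.2},{"x":0,"y":0,"z":-15,"twist":-26,"fingers":0.2}]'
python3 - <<'E'
from h import *
import cv2
s=ctrl.sense();print(s["orientation"],s["ee_pos"],s["contact_force"])
d=ctrl.get_image("wrist")
cv2.imwrite("pics/w19.png",cv2.resize(d["img"][120:340,160:480,::-1],None,fx=2.4,fy=2.4,interpolation=cv2.INTER_CUBIC))
d=ctrl.get_image("scene"); cv2.imwrite("pics/s19.png",cv2.resize(d["img"][190:320,200:350,::-1],None,fx=4.6,fy=4.6,interpolation=cv2.INTER_CUBIC))
E
```

```text
time_s: 42.5
ee_pos: [546.1, -155.1, 256.1]
orientation: [-3.14, -0.005, -0.736]
contact_force: [0.0, 0.4, 0.2]
width: 0.403
[-3.13979098 -0.00546471 -0.7364454 ] [ 546.12881302 -155.07645564  256.11907258] [0.04737935 0.35277582 0.16198406]
```

View pics/w19.png

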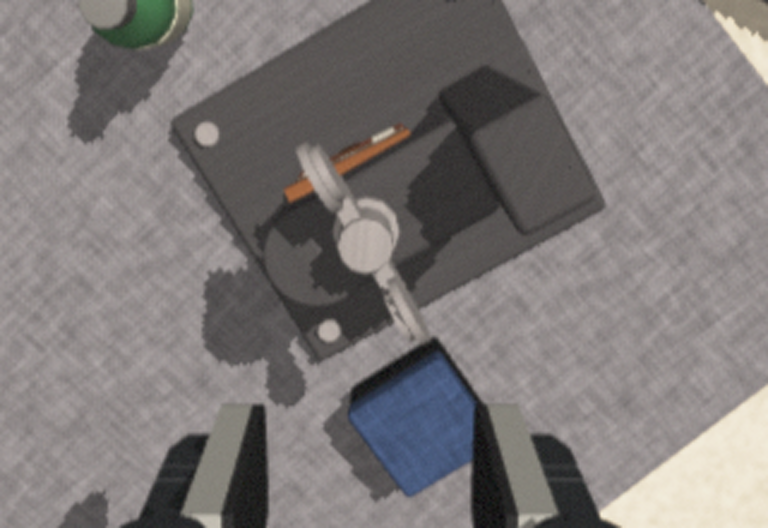

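View pics/s19.png

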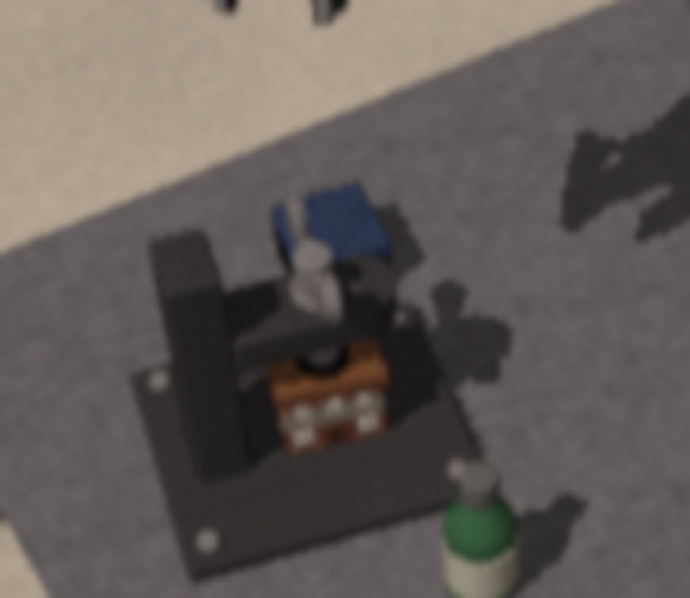

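```bash
python3 -c "
from station import ctrl
print(ctrl.close_job()); print(ctrl.sense()['time_s'])"
```

```text
the job is handed in; nothing more can be done
None
the job is handed in; nothing more can be done
```

I turned the wing screw about 570° (roughly 9.95 rad) clockwise in three pushing strokes, until it stopped hard, and handed the job in at about 42.6 s. The fingers straddled the wings at a fixed opening of about 34 mm and only pushed; they never closed on them.

- **Seating:** On the last 15° step the wrist moment jumped to about 1.4 N·m and the force from about 2 N to 9 N. The total turn fits the stated range of 5.5–10.5 rad. At that tool angle and a few mm higher, the fingers had passed freely on an earlier stroke, so I took the jump as the screw's own stop. I did not make a second confirming push, and the camera pictures are too coarse to show the collar gap directly.
- **Final pictures:** The wings were still at the angle where they stopped, and the miniature had not visibly moved. The glue and ring box, the nearest things, looked undisturbed. The gripper was clear at about 256 mm, with only force-sensor noise.
- **What disagreed:** The first stroke, at a reported tool height of 126 mm, turned nothing. The fingertips were about 20–29 mm higher than the reported tool point, so they passed over the wings without touching. I lowered the tool to about 108 mm and then to 101–105 mm. I also stopped relying on the last joint's torque reading part-way, because it changed with no contact.

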